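Set a washed cell can and its clamp bar to dry

TASK

Put the two washed parts on the drying rack: gently turn the empty can upside down over the white post, feeling for where the post stands in its slot, and lower it until it rests fully home on the post; lay the loose clamp bar flat inside the rack's shallow compartment. Do not drop the can or ram it against the rack, let go of both parts, and leave everything else on the bench where it is.

Things in the scene. Friction and masses are not known exactly. Their poses are not given: they have to be found in the camera images.
- can: Empty bare-steel battery can: a round cup 46 mm across, 95 mm long, wall 2 mm (42 mm inside), closed bottom 3 mm thick, 90 g. Starts lying level on one of the tray's rail pairs, axis 52 mm above the bench, mouth away from the robot. Origin: on its axis at half length; x runs towards the open mouth. Fingers can go down beside it; held with the tool tilted, it can be turned mouth down in one grasp.
- can_mouth (a point): Centre of the can's open rim, 47.5 mm from the can's origin along its +x.
- can_bottom (a point): Centre of the outside of the can's closed bottom, 47.5 mm from the can's origin along its -x.
- tray: Fixed black plastic tray, 150 x 200 mm, floor 8 mm thick, edge strips to 14 mm. Two pairs of rails run along its x axis at y = +50 and -50 mm, tops 34 mm above the bench, each pair 38 mm wide over its outsides. Origin: centre of its underside; x points away from the robot, along the rails.
- cell: Finished, closed steel cell of the same outline as the can (46 mm diameter, 95 mm long, with a small terminal button on the end), 300 g, lying on the other rail pair. A bystander: leave it. Origin at its centre, x along its axis to the button.
- rack: Fixed aluminium drying rack: plate 160 x 260 mm, 12 mm thick. Origin: centre of its underside; z up. At y = -75 mm it has a dark slot along x in which the white post stands; at y = +70 mm a shallow compartment.
- slot (a point): Middle of the rack's slot, on the plate's upper face, 12 mm above the bench; axes as the rack's. The white post (34 mm thick, flat top 105 mm above the plate, 3 mm chamfer) is clamped firmly up to 20 mm from here either way along the rack's x, centred in y: untracked, to be felt or seen. With the can home its inner bottom rests on the post's top, its rim 13 mm above the plate.
- compartment (a point): Centre of the floor of the rack's shallow compartment, on the plate's upper face; axes as the rack's. Inside 98 mm (rack x) by 29 mm (rack y), walls 6 mm high and 5 mm thick.
- bar: Loose aluminium clamp bar, 90 x 22 x 12 mm (x, y, z), two dark screw holes, 60 g, lying flat on the bench nearest the robot. Origin: centre of its underside; x along its length. Either way round will do in the compartment. The upper half of its thickness stands out of the compartment, so it can be held by its long sides there.
- gauge: Loose dark steel ring gauge, 48 mm outside diameter, 12 mm high, lying on the rack plate. A bystander: leave it.
- driver: Loose screwdriver lying left of the tray. A bystander.
Mind the look-alikes: they are no part of the job. Several things have the shape of the bar; the one meant has the colours described above. What is shaped like the can but turquoise is not meant.

How it is judged:
By the outcome, as a careful person would: the job done as asked, in the order asked, and still so for the second after the job is handed in, with the robot touching nothing.
It also fails if it takes over 69 s, if anything falls off the work surface, if the arm or the gripper's body presses on something with over 40 N, if the wrist force passes 120 N, or if a joint passes its speed limit or range.

ROBOT

A 6-joint arm with a two-finger parallel gripper is mounted at the origin on the work surface. World frame = base frame: x ahead of the robot, y to its left, z up, the work surface at z = 0. Lengths are in mm, angles in rad, forces in N, time in s.
With the tool pointing down it reaches from about 250 to 725 mm from the base axis. Payload 9.7 kg.
Tool frame: the origin (TCP) lies midway between the tips of the shut fingers; the grasp point (between the pads) lies 19 mm behind it (manip.tcp_to_grasp is the distance from the TCP to the grasp point, in mm); z points along the fingers, y is the line along which they close (so a half turn about z gives the same grasp; the last joint's range is limited). The gripper opens to 85 mm and grips with 20 to 120 N. Pads are 22 mm wide; open, the fingers measure 114 mm over their backs; the gripper's body (76 mm by 85 mm) begins 54 mm behind the grasp point. The pads swing forward as they close: fully open they stand 13 mm farther back than shut.
Start: joints at [-1.206, 0.087, 0.176, 1.66, 0, 1.571], TCP at [196.216, -513.805, 231.284] pointing down, gripper open.
Joint ranges: [-3.13, 3.13], [-0.85, 1.81], [-1.15, 1.24], [-2.2, 2.28], [-1.44, 1.52], [-3.14, 3.14]. Speed limits (rad/s): [2.22, 2.22, 2.57, 3.14, 3.14, 3.14].

INTERFACE

Orientations are given as a 3x3 rotation matrix whose columns are the frame's x, y, z axes.
In Python, from plant import manip gives the robot as it stands. Calls block until the motion is done:
- manip.move_pose(position, orientation): joint-space move of the TCP to a pose.
- manip.move_l(position, v=150, attitude=None, max_force=None): straight line of the TCP; attitude=None keeps the orientation; v is the mean speed in mm/s. With max_force (N) it stops when the force on the tool has changed by that much, and returns True; else False.
- manip.set_joints(angles): joint-space move.
- manip.move_gripper(opening): finger opening in mm; the grip force is fixed at half the most; returns when the fingers have stopped.
- manip.sleep(seconds).
- manip.ik(position, orientation): joint angles nearest the present ones, or None.
- manip.sense(): the state.
- manip.snapshot(name): name is "scene" or "side" or "wrist"; returns a dict with "pixels" (400x640x3 uint8, blue, green, red), "K" (3x3 intrinsics, pixels), "R" (3x3) and "t" (3): a world point X has camera coordinates R X + t. Camera axes: x right, y down, z forward; pixel columns grow to the right and rows downward; lengths in mm; the calibration is good to about 2 mm. A picture is of the moment at which its call begins. There is no depth.
A pose or a line that the arm cannot do raises manip.MotionError and nothing moves.
- manip.job_done(): hands the job in; it is judged then, once.
The state is a dict: "clock": time; "joint_pos": joint angles; "qd": joint speeds; "effort": joint torques, N m; "position": TCP position; "ee_rot": TCP orientation; "ft_force": force on the tool from outside, world axes, zero at the start; "ft_torque": the same for the moment, N m; "width": finger opening in mm; "grip_force": force on a finger pad.
Only numpy, scipy, OpenCV 4.12 (cv2) and the standard library are available. Lean on these libraries where they do the work, as an engineer would, in place of code of your own. Each camera call takes 0.05 s, during which the arm holds its last target. There are 200 camera calls.

## Working session

There is one attempt and no reset: what is moved stays moved. The work goes in short steps, each a Python script; the robot and the scene stay as the last script left them, time stands still between calls to the robot, and variables do not carry over. Pictures are saved under pics/ and viewed, at most 10 in all, crops included, and the job is handed in when it is done.

```bash
ls; mkdir -p pics; python3 - <<'E'
from plant import manip
import cv2,pickle
d={}
for n in("scene","side","wrist"):
    s=manip.snapshot(n);d[n]=s;cv2.imwrite(f"pics/{n}0.png",s["pixels"]);print(n,s["K"].tolist(),s["R"].round(3).tolist(),s["t"].round(0))
pickle.dump(d,open("d0.pkl","wb"))
s=manip.sense();print(s["clock"],s["width"])
E
```

```text
pics
scene [[448.2205066047759, 0.0, 319.6216448472121], [0.0, 448.2205066047759, 199.82833170452025], [0.0, 0.0, 1.0]] [[-0.764, 0.645, 0.02], [0.41, 0.509, -0.757], [-0.498, -0.57, -0.653]] [ 379. -180. 1359.]
side [[460.0225351924795, 0.0, 316.55226504344904], [0.0, 460.0225351924795, 189.2196528074573], [0.0, 0.0, 1.0]] [[0.964, -0.267, 0.008], [-0.204, -0.753, -0.625], [0.173, 0.601, -0.78]] [-484.  150.  953.]
wrist [[283.8184090215499, 0.0, 322.20312540866695], [0.0, 283.8184090215499, 197.13558461874658], [0.0, 0.0, 1.0]] [[0.357, -0.934, -0.001], [-0.888, -0.339, 0.31], [-0.29, -0.11, -0.951]] [-549.  -39.  381.]
0.15 85.47454048376589
```

View pics/scene0.png

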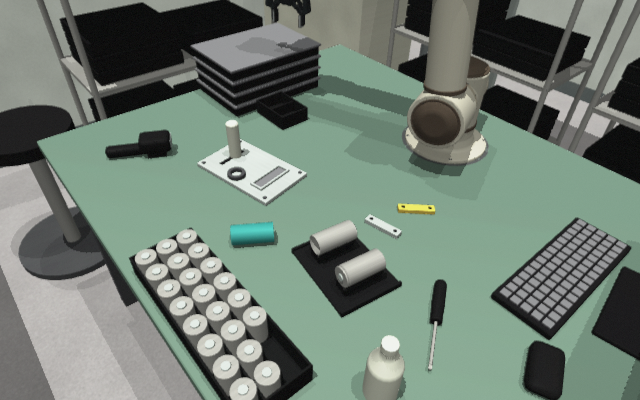

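View pics/side0.png

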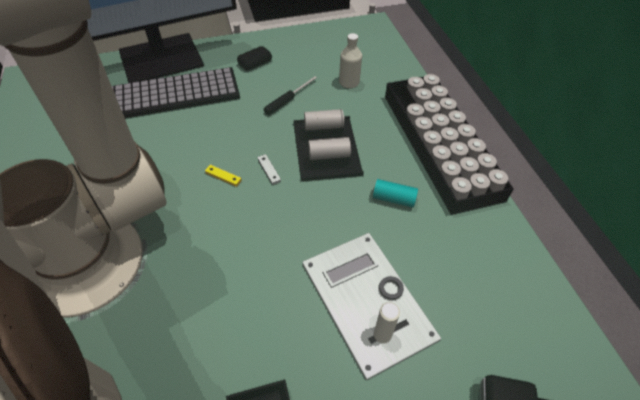

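The `scene` view shows the tray with two cylinders at (333,238) and (360,268), the bar in aluminium at (382,225) and the rack at (252,170). The post is at (233,138).

Look-alikes:
- **Bar:** yellow bar at (416,209), which is not meant.
- **Can:** turquoise cylinder at (252,234), the cell (one of the two in the tray) and the boxed cells at lower left.

I'll check the choice in one close crop.

```bash
python3 - <<'E'
import cv2,pickle,numpy as np
d=pickle.load(open("d0.pkl","rb"))
a=d["scene"]["pixels"][195:315,285:445];b=d["scene"]["pixels"][110:210,190:310];c=d["side"]["pixels"][225:385,290:450]; e=d["side"]["pixels"][95:195,245:375]
f=lambda i,s:cv2.resize(i,s,interpolation=cv2.INTER_CUBIC)
cv2.imwrite("pics/crop1.png",np.vstack([np.hstack([f(a,(400,300)),f(b,(400,300))]),np.hstack([f(c,(400,300)),f(e,(400,300))])]))
E
```

```text
(no output)
```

View pics/crop1.png

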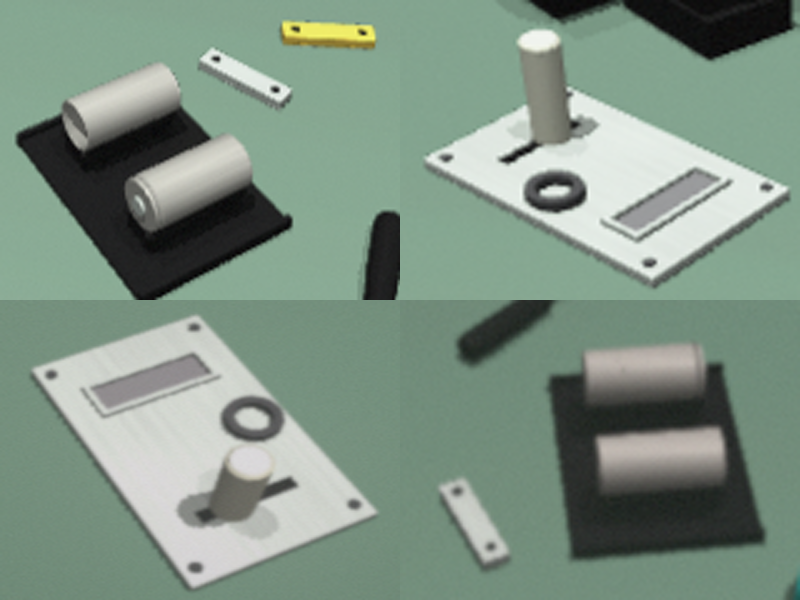

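The crop settles the choice. The can is the cylinder at scene (333,238), with its open dark mouth near (315,244). The one at (360,268) has the button, so it's the cell. The bar is the aluminium one at (382,225). Next I'll work out the poses.

```bash
cat > h.py <<'E'
import numpy as np,cv2,pickle
from scipy.optimize import least_squares
def proj(s,X):
    c=(np.atleast_2d(X)@np.array(s["R"]).T+s["t"])@np.array(s["K"]).T
    return c[:,:2]/c[:,2:]
def onplane(s,uv,z):
    R,t,K=map(np.array,(s["R"],s["t"],s["K"]));o=-R.T@t
    d=R.T@np.linalg.solve(K,[uv[0],uv[1],1]);return o+d*(z-o[2])/d[2]
def tri(obs):
    return least_squares(lambda X:np.concatenate([proj(s,X)[0]-uv for s,uv in obs]),[400,-100,50.])
E
python3 - <<'E'
from h import *
d=pickle.load(open("d0.pkl","rb"));S,D=d["scene"],d["side"]
A=lambda x,y:(285+x/2.5,195+y/2.5);B=lambda x,y:(190+x*.3,110+y/3);C=lambda x,y:(290+x/2.5,225+y/1.875);E=lambda x,y:(245+x*.325,95+y/3)
c=lambda x,y:C(x,y-300);e=lambda x,y:E(x-400,y-300);b=lambda x,y:B(x-400,y)
np.set_printoptions(precision=1,suppress=True)
print("rack side",*[onplane(D,c(*p),12) for p in[(197,316),(32,372),(192,588),(377,515)]])
print("rack scene",*[onplane(S,b(*p),12) for p in[(425,160),(653,275),(790,192)]])
print("comp side",[onplane(D,c(*p),12) for p in[(85,383),(102,415),(220,376),(205,347)]])
print("slot end side",onplane(D,c(297,482),12),"scene",onplane(S,b(502,160),12))
print("gauge",onplane(D,c(252,418),20),onplane(S,b(555,190),20))
r=tri([(S,b(540,40)),(D,c(249,462))]);print("posttop",r.x,r.fun, onplane(S,b(540,40),117),onplane(D,c(249,462),117))
for n,z,ps,pd in[("hole1",12,(212,62),(457,492)),("hole2",12,(276,90),(490,547)),("mouth",52,(77,125),(724,456)),("bot",52,(168,85),(599,463))]:
    print(n,onplane(S,A(*ps),z),onplane(D,e(*pd),z))
print("tray",[onplane(D,e(*p),14) for p in[(550,380),(722,366),(763,540),(575,556)]],[onplane(S,A(*p),14) for p in[(18,138),(290,220),(140,297)]])
E
```

```text
rack side [591.9 -97.3  12. ] [ 437.2 -130.5   12. ] [ 487.9 -379.8   12. ] [ 641.7 -350.7   12. ]
rack scene [ 643.2 -343.7   12. ] [589.7 -95.4  12. ] [ 439.4 -119.2   12. ]
comp side [array([ 475.3, -154.9,   12. ]), array([ 477.7, -194.9,   12. ]), array([ 583.9, -175.6,   12. ]), array([ 584.5, -137.9,   12. ])]
slot end side [ 598.  -303.9   12. ] scene [ 594.1 -304.5   12. ]
gauge [ 588.4 -232.8   20. ] [ 589.4 -229.7   20. ]
posttop [ 541.1 -313.2  114.2] [-0.5  0.  -0.3 -0. ] [ 542.3 -308.5  117. ] [ 540.7 -314.4  117. ]
hole1 [435.1 113.7  12. ] [416.8 173.9  12. ]
hole2 [415.6 178.3  12. ] [429.6 110.   12. ]
mouth [612.6 124.5  52. ] [619.  121.4  52. ]
bot [519.4 138.   52. ] [523.9 139.1  52. ]
tray [array([518.7, 281. ,  14. ]), array([665.2, 260.2,  14. ]), array([633.2,  60.7,  14. ]), array([489.8,  82.5,  14. ])] [array([639.6,  76.5,  14. ]), array([521.5, 290.6,  14. ]), array([667.9, 267.6,  14. ])]
```

```bash
cat >> h.py <<'E'
def down(yaw):  # tool z down, tool x at yaw
    c,s=np.cos(yaw),np.sin(yaw);return np.array([[c,s,0],[s,-c,0],[0,0,-1.]])
CAMS=pickle.load(open("cam.pkl","rb")) if __import__("os").path.exists("cam.pkl") else None
E
python3 - <<'E'
from plant import manip
from h import *
np.set_printoptions(precision=3,suppress=True)
d=pickle.load(open("d0.pkl","rb"));w=d["wrist"];s=manip.sense()
Rt=np.array(s["ee_rot"]);o=-w["R"].T@w["t"]
pc=Rt.T@(o-s["position"]);Rc=w["R"]@Rt   # cam pos in tool; tool->cam rot
print(Rt,pc,Rc);pickle.dump((pc,Rc),open("cam.pkl","wb"))
zc=Rc[2] # optical axis in tool frame
def look(tgt,yaw,h):
    R=down(yaw);f=R@zc;camrel=R@pc
    # TCP xy so that the axis hits tgt
    k=(tgt[2]-(h+camrel[2]))/f[2]
    return np.array([tgt[0]-camrel[0]-k*f[0],tgt[1]-camrel[1]-k*f[1],h]),R
for n,t,h in[("rack",(540,-240,40),260),("tray",(510,135,35),200)]:
    best=None
    for yaw in np.arange(-3.1,3.15,.1):
        p,R=look(t,yaw,h);q=manip.ik(p,R)
        if q is not None and (best is None or np.abs(np.array(q)-manip.sense()["joint_pos"]).max()<best[0]): best=(np.abs(np.array(q)-manip.sense()["joint_pos"]).max(),yaw,p,R)
    print(n,best[:3]);manip.move_pose(best[2],best[3])
    im=manip.snapshot("wrist");pickle.dump(im,open(n+".pkl","wb"));cv2.imwrite(f"pics/w_{n}.png",im["pixels"])
print(manip.sense()["clock"])
E
```

```text
[[ 0.934  0.357 -0.   ]
 [ 0.357 -0.934  0.001]
 [-0.    -0.001 -1.   ]] [  81.329   -1.049 -143.137] [[ 0.     1.    -0.   ]
 [-0.951  0.    -0.31 ]
 [-0.31   0.     0.951]]
rack (np.float64(0.8305146362350853), np.float64(0.400000000000003), array([ 574.529, -226.483,  260.   ]))
tray (np.float64(0.6391264107300987), np.float64(0.400000000000003), array([528.016, 141.527, 200.   ]))
3.3833
```

```bash
python3 -c "
import cv2,numpy as np
a=cv2.imread('pics/w_rack.png');b=cv2.imread('pics/w_tray.png')
cv2.imwrite('pics/both.png',cv2.resize(np.vstack([a,b]),(480,600),interpolation=cv2.INTER_AREA))"
```

```text
(no output)
```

View pics/w_rack.png

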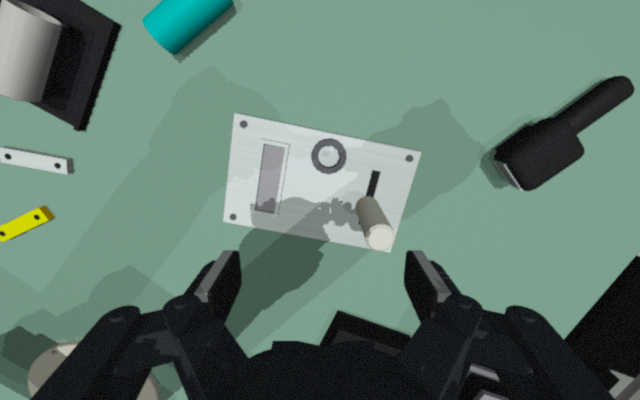

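View pics/w_tray.png

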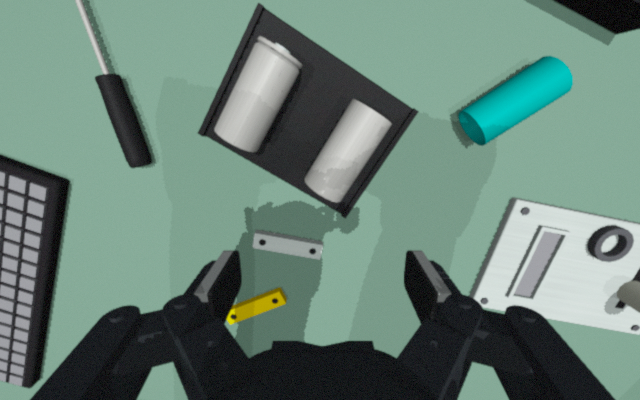

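The wrist views show:
- **Rack:** corners at (235,113), (421,152), (391,252) and (223,221), with the post top at (379,238).
- **Can (tray view):** a plain cylinder from (365,105) to (327,195).
- **Cell:** has the button, at (260,95).
- **Bar:** (287,246).

I'll fit these by projection.

```bash
cat > fit.py <<'E'
from h import *
np.set_printoptions(precision=2,suppress=True)
d=pickle.load(open("d0.pkl","rb"));S,D=d["scene"],d["side"]
WR,WT=pickle.load(open("rack.pkl","rb")),pickle.load(open("tray.pkl","rb"))
def refine(s,pts,w=4):
    g=cv2.cvtColor(s["pixels"],cv2.COLOR_BGR2GRAY);p=np.float32(pts).reshape(-1,1,2)
    return cv2.cornerSubPix(g,p,(w,w),(-1,-1),(3,30,.01)).reshape(-1,2)
def tf(p,l,z):
    c,s=np.cos(p[2]),np.sin(p[2]);l=np.atleast_2d(l);return np.c_[p[0]+c*l[:,0]-s*l[:,1],p[1]+s*l[:,0]+c*l[:,1],np.full(len(l),z)]
def fitpts(obs,p0):
    return least_squares(lambda p:np.concatenate([(proj(s,tf(p,l,z))-uv).ravel() for s,l,z,uv in obs]),p0,loss="soft_l1")
# rack: side corners order compartment-far(x+,y+), (x-,y+), (x-,y-),(x+,y-)
L=np.array([[80,130],[-80,130],[-80,-130],[80,-130]])
cw=refine(WR,[(235,113),(223,221),(391,252),(421,152)])
cs=refine(D,[(290+x/2.5,225+(y-300)/1.875) for x,y in[(197,316),(32,372),(192,588),(377,515)]])
print(cw,cs)
for n,o in[("wr",[(WR,L,12,cw)]),("side",[(D,L,12,cs)]),("both",[(WR,L,12,cw),(D,L,12,cs)])]:
    r=fitpts(o,[540,-238,.2]);print(n,r.x,r.fun.round(1))
rk=r.x;print("slot",tf(rk,[0,-75],12),"comp",tf(rk,[0,70],12))
print("post wr",onplane(WR,(379,238),117))
# hull silhouettes
def mask_obj(s,roi):
    im=s["pixels"].astype(int);m=np.zeros(im.shape[:2],np.uint8);x0,y0,x1,y1=roi
    sub=im[y0:y1,x0:x1];sat=sub.max(2)-sub.min(2);m[y0:y1,x0:x1]=((sub.max(2)>95)&(sat<22))*255
    n,lab,st,_=cv2.connectedComponentsWithStats(m);k=1+st[1:,4].argmax();return cv2.morphologyEx((lab==k).astype(np.uint8),cv2.MORPH_CLOSE,np.ones((5,5)))
def cyl(p):
    a=np.linspace(0,2*np.pi,40);X=[]
    for x in(-47.5,47.5): X.append(np.c_[np.full(40,x),23*np.cos(a),52+23*np.sin(a)])
    X=np.vstack(X);Y=tf(p,X[:,:2],0);Y[:,2]=X[:,2];return Y
def box(p):
    X=[];
    for z in(0,12): X.append(tf(p,[[45,11],[-45,11],[-45,-11],[45,-11]],z))
    return np.vstack(X)
def fithull(model,s,m,p0):
    ys,xs=np.nonzero(m);hm=cv2.convexHull(np.c_[xs,ys].astype(np.float32)).reshape(-1,2)
    cnt=max(cv2.findContours(m,cv2.RETR_EXTERNAL,cv2.CHAIN_APPROX_NONE)[0],key=len).reshape(-1,2)
    def f(p):
        h=cv2.convexHull(proj(s,model(p)).astype(np.float32));return [cv2.pointPolygonTest(h,(float(u),float(v)),True)-.5 for u,v in cnt]
    return least_squares(f,p0,x_scale=[1,1,.01],diff_step=1e-3,loss="soft_l1")
mc=mask_obj(WT,(300,90,395,210));mb=mask_obj(WT,(245,225,330,265));print(mc.sum(),mb.sum())
rc=fithull(cyl,WT,mc,[568,131,-.15]);print("can",rc.x,np.abs(rc.fun).mean())
rb=fithull(box,WT,mb,[424,144,1.8]);print("bar",rb.x,np.abs(rb.fun).mean())
mc2=mask_obj(D,(300,138,352,162));rc2=fithull(cyl,D,mc2,[568,131,-.15]);print("can side",rc2.x,np.abs(rc2.fun).mean())
mb2=mask_obj(D,(252,150,285,188));rb2=fithull(box,D,mb2,[424,144,1.8]);print("bar side",rb2.x,np.abs(rb2.fun).mean())
v=cv2.cvtColor(np.zeros((400,640),np.uint8),cv2.COLOR_GRAY2BGR)
v1=WT["pixels"].copy()
for md,p in((cyl,rc.x),(box,rb.x)): cv2.polylines(v1,[cv2.convexHull(proj(WT,md(p)).astype(np.int32))],True,(0,0,255))
v2=WR["pixels"].copy();cv2.polylines(v2,[proj(WR,tf(rk,L,12)).astype(np.int32)],True,(0,0,255))
for l in([49,84.5],[-49,84.5],[-49,55.5],[49,55.5]): cv2.circle(v2,tuple(proj(WR,tf(rk,l,12))[0].astype(int).tolist()),1,(255,0,0),-1)
for pc in([proj(WR,tf(rk,[x,-75],117))[0] for x in(-20,0)]): cv2.circle(v2,tuple(pc.astype(int).tolist()),2,(0,255,0),-1)
f=lambda i:cv2.resize(i,(400,300),interpolation=cv2.INTER_CUBIC)
cv2.imwrite("pics/fit.png",np.hstack([f(v1[90:270,220:460]),f(v2[90:270,200:440])]))
E
python3 fit.py
```

```text
[[233.78 112.65]
 [222.52 220.83]
 [389.64 252.21]
 [420.83 151.64]] [[368.38 234.55]
 [302.3  261.81]
 [366.39 378.2 ]
 [440.58 338.01]]
wr [ 541.41 -233.52    0.2 ] [-0.5 -0.7 -0.6  0.8  0.4  0.5  0.9 -0.1]
side [ 539.66 -236.83    0.2 ] [ 0.1 -2.5 -0.9 -0.5 -0.1  0.7  0.7  0.2]
both [ 540.92 -234.48    0.2 ] [ 0.  -0.  -0.1  1.3  0.8  1.   1.4  0.5  0.4 -3.5 -0.5 -1.7 -0.  -0.8
  0.8 -1. ]
slot [[ 555.56 -308.04   12.  ]] comp [[ 527.26 -165.83   12.  ]]
post wr [ 543.08 -308.15  117.  ]
4411 1308
can [569.95 132.62  -0.15] 0.3170482265862124
bar [423.16 147.14   1.79] 0.6581533716588961
can side [571.67 137.56  -0.21] 1.423736745656114
bar side [422.57 144.44   1.78] 0.7559961392594176
```

View pics/fit.png

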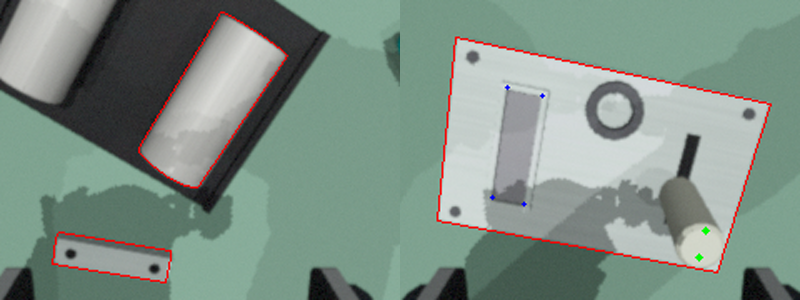

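The fits lie on the outlines, and the post shows about 13 mm towards −x in the slot. Next I'll plan the can grasp and check reach.

```bash
cat >> h.py <<'E'
RACK=np.array([541.4,-233.5,.2]);CAN=np.array([570,132.6,-.15]);BAR=np.array([423.2,146.5,1.79])
def Rgrasp(yaw,tilt,sg):
    X=np.array([np.cos(yaw),np.sin(yaw),0]);z=np.sin(tilt)*X-np.cos(tilt)*np.array([0,0,1.]);y=sg*np.cross([0,0,1.],X)
    return np.c_[np.cross(y,z),y,z]
def Rfinal(az,tilt,sg,yaw=CAN[2]):
    F=lambda X,Z:np.c_[X,np.cross(Z,X),Z]
    X=np.array([np.cos(yaw),np.sin(yaw),0]);up=np.array([0,0,1.]);h=np.array([np.cos(az),np.sin(az),0])
    return F(-up,-h)@F(X,up).T@Rgrasp(yaw,tilt,sg)
def rk(l): c,s=np.cos(RACK[2]),np.sin(RACK[2]);return RACK[:2]+[c*l[0]-s*l[1],s*l[0]+c*l[1]]
OFF=-8. # grasp station along can x
def tcp_can(cen,X,R,tg): return np.asarray(cen)+OFF*np.asarray(X)+R[:,2]*tg
E
python3 - <<'E'
from plant import manip
from h import *
np.set_printoptions(precision=2,suppress=True)
tg=manip.tcp_to_grasp;P=rk((-13,-75));print("post",P,tg)
X=np.array([np.cos(CAN[2]),np.sin(CAN[2]),0])
for tilt in(.7,.785,.9):
  for sg in(1,-1):
    R=Rgrasp(CAN[2],tilt,sg);g=tcp_can([*CAN[:2],52],X,R,tg)
    qs=[manip.ik(p,R) for p in(g,g-110*R[:,2],g+[0,0,150])]
    print(tilt,sg,[None if q is None else np.array(q) for q in qs])
    for az in np.arange(-1.6,.8,.2):
        Rf=Rfinal(az,tilt,sg);q2=[manip.ik(tcp_can([*P,z],[0,0,-1],Rf,tg),Rf) for z in(72,72+190)]
        if None not in [type(q) if q is None else 1 for q in q2] and all(q is not None for q in q2): print("  az",round(az,1),*[np.array(q) for q in q2])
E
```

```text
post [ 543.56 -309.59] 18.700000000000003
0.7 1 [array([ 0.39, -0.36, -0.79,  0.52, -0.34,  0.43]), array([ 0.49, -0.59, -0.76,  0.81, -0.39,  0.51]), array([ 0.39, -0.44, -0.55,  0.84, -0.34,  0.43])]
  az -1.6 [-0.19  0.11 -0.32  0.95 -0.86 -1.82] [-0.19  0.03 -0.03  1.32 -0.86 -1.82]
  az -1.4 [-0.21 -0.05 -0.5   0.7  -0.79 -2.13] [-0.21 -0.14 -0.21  1.08 -0.79 -2.13]
  az -1.2 [-0.25 -0.18 -0.65  0.5  -0.67 -2.41] [-0.25 -0.28 -0.36  0.89 -0.67 -2.41]
  az -1.0 [-0.31 -0.29 -0.76  0.36 -0.51 -2.65] [-0.31 -0.4  -0.47  0.76 -0.51 -2.65]
  az -0.8 [-0.39 -0.37 -0.84  0.27 -0.31 -2.87] [-0.39 -0.48 -0.53  0.69 -0.31 -2.87]
  az -0.6 [-0.48 -0.41 -0.87  0.24 -0.09 -3.06] [-0.48 -0.52 -0.57  0.65 -0.09 -3.06]
  az -0.4 [-0.57 -0.4  -0.87  0.24  0.13  3.03] [-0.57 -0.51 -0.56  0.66  0.13  3.03]
  az -0.2 [-0.66 -0.36 -0.83  0.28  0.35  2.83] [-0.66 -0.46 -0.52  0.7   0.35  2.83]
  az -0.0 [-0.74 -0.27 -0.75  0.38  0.54  2.61] [-0.74 -0.38 -0.45  0.78  0.54  2.61]
  az 0.2 [-0.79 -0.16 -0.63  0.53  0.7   2.36] [-0.79 -0.26 -0.34  0.92  0.7   2.36]
  az 0.4 [-0.83 -0.02 -0.47  0.74  0.8 
[... 5892 characters left out ...]
.94 -0.23  0.3 ]
  az -0.6 [-0.49 -0.3  -0.68  0.52 -0.07  0.09] [-0.49 -0.36 -0.35  0.91 -0.07  0.09]
  az -0.4 [-0.56 -0.3  -0.68  0.52  0.1  -0.13] [-0.56 -0.36 -0.35  0.91  0.1  -0.13]
  az -0.2 [-0.63 -0.26 -0.64  0.56  0.26 -0.34] [-0.63 -0.32 -0.32  0.95  0.26 -0.34]
  az -0.0 [-0.69 -0.2  -0.58  0.64  0.4  -0.57] [-0.69 -0.25 -0.26  1.02  0.4  -0.57]
  az 0.2 [-0.73 -0.11 -0.49  0.75  0.52 -0.81] [-0.73 -0.16 -0.17  1.13  0.52 -0.81]
  az 0.4 [-0.76  0.   -0.37  0.9   0.61 -1.07] [-0.76 -0.05 -0.05  1.27  0.61 -1.07]
  az 0.6 [-0.78  0.12 -0.23  1.07  0.66 -1.33] [-0.78  0.08  0.09  1.43  0.66 -1.33]
  az 0.8 [-0.79  0.25 -0.08  1.25  0.67 -1.59] [-0.79  0.22  0.25  1.61  0.67 -1.59]
```

```bash
cat >> h.py <<'E'
TILT,SG,AZ=.785,-1,-.5
XC=np.array([np.cos(CAN[2]),np.sin(CAN[2]),0])
E
python3 - <<'E'
from plant import manip
from h import *
np.set_printoptions(precision=2,suppress=True)
tg=manip.tcp_to_grasp;R=Rgrasp(CAN[2],TILT,SG);g=tcp_can([*CAN[:2],52],XC,R,tg)
manip.move_pose(g-120*R[:,2],R)
print("hit",manip.move_l(g,v=90,max_force=8))
s=manip.sense();print(s["position"]-g,s["ft_force"],s["clock"])
im=manip.snapshot("side");cv2.imwrite("pics/g0.png",im["pixels"])
manip.move_gripper(40)
s=manip.sense();print(s["width"],s["grip_force"],s["ft_force"])
print(manip.move_l(g+[0,0,30],v=40))
s=manip.sense();print(s["width"],s["grip_force"],s["ft_force"],s["clock"])
im2=manip.snapshot("side");sc=manip.snapshot("scene")
f=lambda i:cv2.resize(i,(400,300),interpolation=cv2.INTER_CUBIC)
cv2.imwrite("pics/g1.png",np.hstack([f(im2["pixels"][80:230,230:430]),f(sc["pixels"][170:320,255:455])]))
E
```

```text
hit False
[0.07 0.19 0.54] [ 0.06 -0.37 -0.64] 9.4833
45.73717343649086 61.3378431648016 [-3.32 -2.76  4.54]
False
45.40095039399985 61.13677516579628 [-0.17  0.4  -0.96] 10.8917
```

View pics/g1.png

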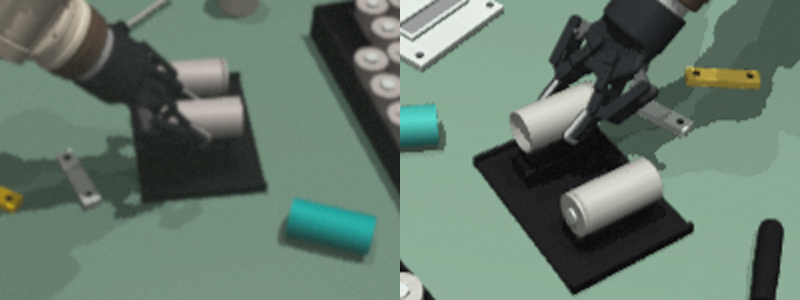

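The can is held level and the cell hasn't moved: can mouth at crop (520,135), cell at (610,195). Now I'll turn it over and lower it, feeling for the post.

```bash
python3 - <<'E'
from plant import manip
from h import *
np.set_printoptions(precision=2,suppress=True)
tg=manip.tcp_to_grasp
p=np.array(manip.sense()["position"]);manip.move_l(p+[0,0,150],v=180)
R=Rfinal(AZ,TILT,SG);P=rk((-13,-75));T=lambda z,P=P:tcp_can([*P,z],[0,0,-1],R,tg)
manip.move_pose(T(245),R)
manip.move_l(T(185),v=80);manip.sleep(.3)
s=manip.sense();print("pos err",s["position"]-T(185),s["ft_force"],s["width"],s["clock"])
im2=manip.snapshot("side");sc=manip.snapshot("scene");w=manip.snapshot("wrist")
f=lambda i:cv2.resize(i,(400,300),interpolation=cv2.INTER_CUBIC)
cv2.imwrite("pics/p1.png",np.hstack([f(im2["pixels"][220:370,300:500]),f(sc["pixels"][60:210,150:350])]))
hit=manip.move_l(T(140),v=25,max_force=4)
s=manip.sense();print(hit,s["position"]-T(140),s["ft_force"],s["ft_torque"],s["width"],s["clock"])
E
```

```text
pos err [ 0.11 -0.08  0.46] [ 0.27 -0.42 -0.97] 45.056817656122305 15.4833
False [ 0.06 -0.04  0.19] [ 1.44 -0.16 -0.67] [ 0.36  0.69 -0.01] 45.230774493395124 17.5833
```

View pics/p1.png

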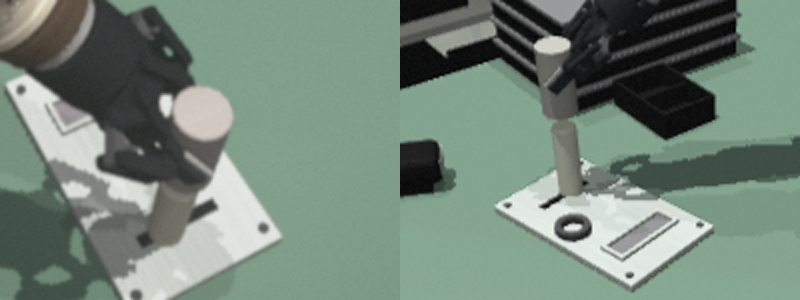

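The can passed over the post top (can at scene crop (553,75), above the post). Next I'll feel side to side to centre it, then lower it home.

```bash
python3 - <<'E'
from plant import manip
from h import *
np.set_printoptions(precision=2,suppress=True)
tg=manip.tcp_to_grasp;R=Rfinal(AZ,TILT,SG)
c=np.array(tcp_can([*rk((-13,-75)),140],[0,0,-1],R,tg))
ax=[np.array([np.cos(RACK[2]),np.sin(RACK[2]),0]),np.array([-np.sin(RACK[2]),np.cos(RACK[2]),0])]
for u in ax:
    e=[]
    for sgn in(1,-1):
        hit=manip.move_l(c+sgn*9*u,v=15,max_force=2.5);s=manip.sense();e.append((np.array(s["position"])-c)@u);print(hit,e[-1],s["ft_force"])
    c=c+u*np.mean(e);manip.move_l(c,v=30)
print("centre",c,manip.sense()["ft_force"])
hit=manip.move_l(c-[0,0,58],v=45,max_force=5);print(hit,manip.sense()["position"]-c,manip.sense()["ft_force"])
hit=manip.move_l(c-[0,0,74],v=12,max_force=4);s=manip.sense()
print(hit,s["position"]-c,s["ft_force"],s["clock"])
np.save("c.npy",c)
im2=manip.snapshot("side");sc=manip.snapshot("scene")
f=lambda i:cv2.resize(i,(400,300),interpolation=cv2.INTER_CUBIC)
cv2.imwrite("pics/p2.png",np.hstack([f(im2["pixels"][240:390,300:500]),f(sc["pixels"][80:230,150:350])]))
E
```

```text
True 1.4945336162062683 [ 0.26 -0.14 -1.1 ]
True -5.669765933295941 [ 3.66 -0.9   0.93]
True 2.6756203556730482 [ 2.29 -3.31  0.97]
True 2.212677249048913 [ 0.96 -0.89 -1.1 ]
centre [ 552.64 -313.95  134.78] [ 0.7  -3.21 -2.14]
False [ -0.11   0.02 -58.17] [ 1.3  -2.69 -2.33]
True [  0.07  -0.07 -68.56] [-0.23  1.02  3.59] 21.8833
```

It stopped at 71 mm can-centre height with about 4 N, where 72.5 mm was expected, so the can is home. I'll release, back out and look closely at the compartment.

```bash
python3 - <<'E'
from plant import manip
from h import *
np.set_printoptions(precision=2,suppress=True)
manip.move_gripper(80);s=manip.sense();print(s["width"],s["ft_force"])
p=np.array(s["position"]);R=np.array(s["ee_rot"])
manip.move_l(p-70*R[:,2],v=80,max_force=10);manip.move_l(p-70*R[:,2]+[-60,60,110],v=200)
C=rk((0,70));yaw=RACK[2]
qs=[(y,manip.ik([*C,130],down(y))) for y in(yaw,yaw-np.pi,yaw+np.pi)]
for y,q in qs: print(y,None if q is None else np.array(q))
manip.move_pose([*C,130],down(yaw))
w=manip.snapshot("wrist");pickle.dump(w,open("comp.pkl","wb"));sc=manip.snapshot("scene");sd=manip.snapshot("side")
f=lambda i,s:cv2.resize(i,s,interpolation=cv2.INTER_CUBIC)
cv2.imwrite("pics/c1.png",np.vstack([np.hstack([f(sd["pixels"][240:390,300:500],(400,200)),f(sc["pixels"][80:230,150:350],(400,200))]),w["pixels"][:,:][0:400][:, :] if 0 else np.pad(w["pixels"],((0,0),(80,80),(0,0)))]))
s=manip.sense();print(s["clock"],s["joint_pos"])
y0=BAR[2]
for y in(y0,y0-np.pi): q=manip.ik([BAR[0],BAR[1],110],down(y));print(y,None if q is None else np.array(q))
E
```

```text
80.15804034670836 [ 0.55 -0.18  0.25]
0.2 [-0.3   0.08 -0.03  1.46  0.    2.64]
-2.941592653589793 [-0.3   0.08 -0.03  1.46  0.   -0.5 ]
3.3415926535897933 [-0.3   0.08 -0.03  1.46  0.   -0.5 ]
26.6667 [-0.3   0.08 -0.03  1.46  0.    2.64]
1.79 [ 0.33 -0.17 -0.31  1.43  0.    1.68]
-1.351592653589793 [ 0.33 -0.17 -0.31  1.43  0.   -1.46]
```

View pics/c1.png

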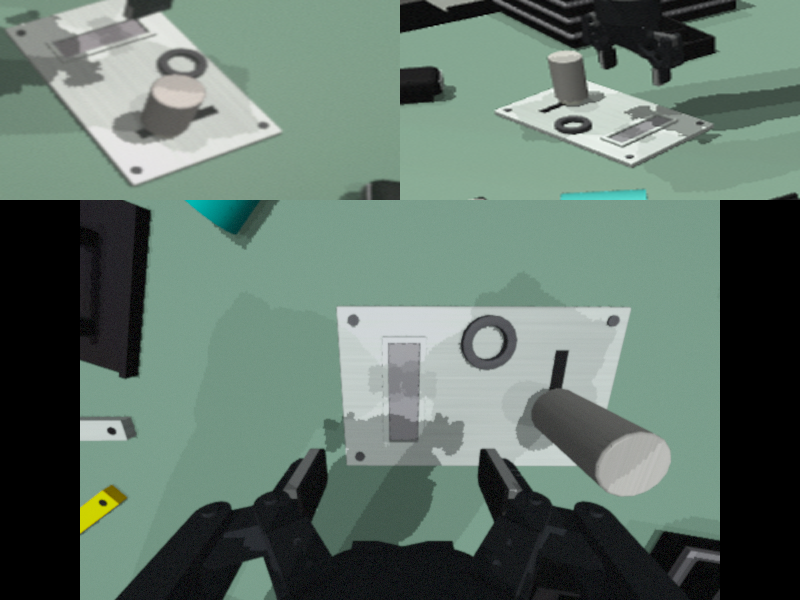

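The can stands upright on the post with its rim just above the plate, and the gauge hasn't moved. The compartment floor spans (388,343) to (418,442) in the composite, which is wrist (308,143) to (338,242). I'll refine it, then pick up the bar after a close look.

```bash
sed -n '/^def tf/,/^    return least/p;/^def mask_obj/,/^    return max/p' fit.py >/dev/null; python3 - <<'E'
import re
t=open('fit.py').read()
keep=[b for b in re.split(r'\n(?=\S)',t) if re.match(r'def (tf|fitpts|mask_obj|box|fithull)\(',b)]
open('m.py','w').write('from h import *\n'+'\n'.join(keep)+'\n')
E
python3 - <<'E'
from plant import manip
from m import *
np.set_printoptions(precision=2,suppress=True)
w=pickle.load(open("comp.pkl","rb"))
rect=lambda a,b:np.array([[a,b],[a,-b],[-a,-b],[-a,b]])/2.  # far-left, far-right, near-right, near-left
fl=[(308,143),(340,143),(338,242),(310,241)];ou=[(302,137),(347,137),(345,248),(304,248)]
p0=[*rk((0,70)),.2]
for n,o in[("floor",[(w,rect(98,29),12,fl)]),("outer18",[(w,rect(108,39),18,ou)]),("corners",[(w,np.array([[80,60],[80,-200],[-80,60]]),12,[(257,107),(551,107),(267,264)])])]:
    r=fitpts(o,p0);print(n,r.x,r.fun)
print("prior",p0)
R=down(BAR[2]);manip.move_pose([BAR[0],BAR[1],100],R)
b=manip.snapshot("wrist");pickle.dump(b,open("barw.pkl","wb"));cv2.imwrite("pics/barw.png",b["pixels"])
uv=proj(b,box(BAR)).astype(int);print("pred",uv.min(0),uv.max(0))
m=mask_obj(b,(uv[:,0].min()-12,uv[:,1].min()-12,uv[:,0].max()+12,uv[:,1].max()+12))
ys,xs=np.nonzero(m);print("mask",xs.min(),ys.min(),xs.max(),ys.max(),m.sum())
r=fithull(box,b,m,BAR);print("bar",r.x,np.abs(r.fun).mean(),manip.sense()["clock"])
E
```

```text
floor [ 525.96 -165.83    0.2 ] [ 0.13  0.56 -0.07  0.52  0.19 -1.43 -0.26 -0.39]
outer18 [ 526.98 -166.06    0.2 ] [ 0.49  0.69 -0.47  0.59 -1.1  -1.08  1.04 -1.  ]
corners [ 527.08 -165.78    0.2 ] [-0.85 -0.55  1.39  0.1  -0.2   2.18]
prior [np.float64(527.4931468443457), np.float64(-164.89533955111307), 0.2]
pred [306 147] [333 249]
mask 308 148 335 248 2595
bar [424.   146.8    1.77] 0.5210315786133124 27.9667
```

```bash
python3 - <<'E'
from plant import manip
from h import *
np.set_printoptions(precision=2,suppress=True)
B=np.array([424.0,146.8,1.775]);R=down(B[2]);C=np.array([526.9,-165.9]);R2=down(.2)
manip.move_gripper(46);manip.move_pose([*B[:2],60],R)
print(manip.move_l([*B[:2],7],v=50,max_force=6))
manip.move_gripper(15);s=manip.sense();print("grip",s["width"],s["grip_force"],s["position"],s["clock"])
manip.move_l([*B[:2],130],v=120);s=manip.sense();print(s["width"],s["grip_force"],s["ft_force"])
manip.move_pose([*C,130],R2);manip.move_l([*C,40],v=90);manip.sleep(.2)
w=manip.snapshot("wrist");cv2.imwrite("pics/held.png",w["pixels"])
hit=manip.move_l([*C,17],v=12,max_force=3);s=manip.sense();print("place",hit,s["position"],s["ft_force"],s["width"],s["clock"])
E
```

```text
False
grip 19.80380842308166 59.00336802005768 [424.37 146.89   7.59] 30.25
19.30643128401649 58.710095286369324 [-0.68  0.4  -1.72]
place True [ 526.9  -165.91   19.64] [0.58 0.35 4.68] 19.317281243752255 35.5833
```

It made contact at 19.6 mm, which is pick height plus 12 mm, so the bar is on the compartment floor. I'll release it and look.

```bash
python3 - <<'E'
from plant import manip
from h import *
p=np.array(manip.sense()["position"])
manip.move_gripper(40);manip.move_l(p+[0,0,110],v=90)
w=manip.snapshot("wrist");sc=manip.snapshot("scene");sd=manip.snapshot("side")
f=lambda i,s:cv2.resize(i,s,interpolation=cv2.INTER_CUBIC)
cv2.imwrite("pics/fin.png",np.vstack([np.hstack([f(sd["pixels"][80:380,240:540],(267,250)),f(sc["pixels"][80:200,170:330],(266,250)),f(sc["pixels"][180:330,270:450],(267,250))]),f(w["pixels"][60:300,160:640],(800,350))]))
s=manip.sense();print(s["clock"],s["ft_force"])
E
```

```text
37.45 [-1.22123648  0.49348489 -0.28917778]
```

View pics/fin.png

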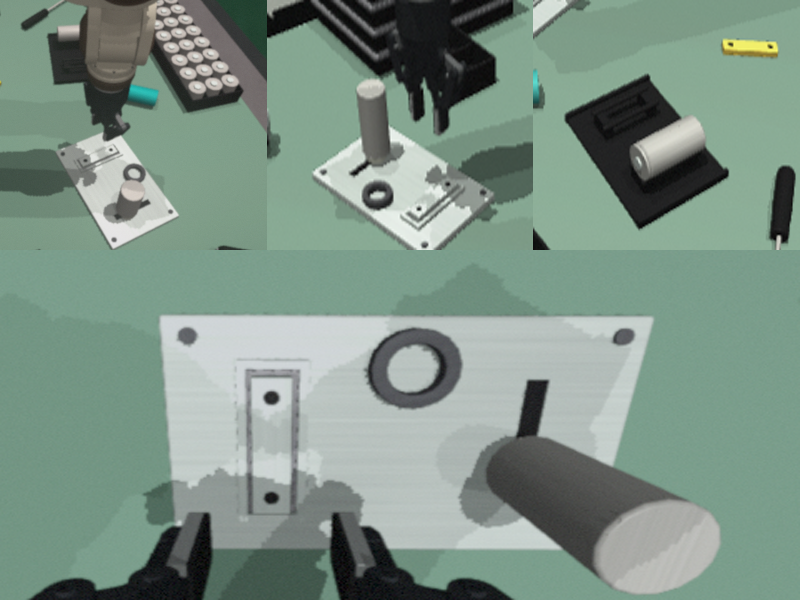

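The bar lies flat inside the compartment, at (271,445) in the composite. The can is home on the post, and the gauge and cell haven't been disturbed, so I'm handing in.

```bash
python3 -c "
from plant import manip
print(manip.job_done())"
```

```text
the job is handed in; nothing more can be done
None
```

The can is upside down and fully home on the post, the bar lies flat in the compartment, both are released, the gauge and cell stayed where they were in the last pictures, and I handed the job in at about 37 s (limit 69 s).

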